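# Lock the valve head in the test socket with the fork keeper

## Robot

A 6-joint arm with a two-finger parallel gripper is mounted at the origin on the work surface. World frame = base frame: x ahead of the robot, y to its left, z up, the work surface at z = 0. Lengths are in m, angles in rad, forces in N, time in s.
With the tool pointing down it reaches from about 0.3 to 0.875 m from the base axis. Payload 6.4 kg.
Tool frame: the origin (TCP) lies at the very end of the fingers, on their centre line; the grasp point (between the pads) lies 19 mm behind it; z points along the fingers, y is the line along which they close (so a half turn about z gives the same grasp; the last joint's range is limited). The gripper opens to 85 mm and grips with 20 to 120 N. Pads are 22 mm wide; open, the fingers measure 114 mm over their backs; the gripper's body (76 mm by 85 mm) begins 54 mm behind the grasp point. The pads swing forward as they close: fully open they stand 13 mm farther back than shut.
Start: joints at [-1.483, 0.181, 1.607, -0, 1.354, -0.206], TCP at [0.167, -0.55, 0.231] pointing down, gripper open.
Joint ranges: [-2.99, 2.99], [-0.89, 2.07], [0.3, 2.58], [-1.14, 4.28], [0, 2.63], [-3.12, 3.12]. Speed limits (rad/s): [2.57, 2.57, 3.01, 3.14, 3.14, 3.14].

## Interface

Orientations are given as a unit quaternion [w, x, y, z].
In Python, from bench import ctrl gives the robot as it stands.
- The arm moves only by the tool jog_arm, called as name(argument=value, ...), one argument or row to a line, values as JSON. Schema: {"type":"object","properties":{"plan":{"type":"string"},"only":{"type":"string"},"quiet":{"type":"boolean"},"lines":{"type":"string"}},"required":["plan"],"additionalProperties":false}. plan is a string of 1 to 10 rows, one to a line, with the numbers parted by commas; each row has 7 numbers: dx, dy, dz in units of 5 mm, then a rotation vector rx, ry, rz in rad, then the opening from 0.0 (shut) to 1.0 (fully open); each row is the pose to reach, as a shift and turn from the pose commanded when the call began, along the tool's axes at that moment; what a row does not reach only later rows make up. A row lasts 1/8 s, in which the tool goes at most 0.0625 m and 0.188 rad, less where a joint would pass 70% of its speed; a pose out of reach is approached as far as the arm can. The fingers move at their own pace and stop on an object; the grip force is fixed at half the most. Time passes only in rows, so rows that do not move let the fingers close. The tool returns the time, the measured TCP pose, the force, the opening and the grip force at its end. only (a regular expression) keeps the lines of the reply that match it, lines (a string "A,B") keeps lines A to B, and quiet returns only ok. Input that does not fit is refused with a message, and nothing moves.
- ctrl.get_obs(): the state, without advancing time (a new reading comes with each control period).
- ctrl.camera(name): name is "side" or "top" or "wrist"; returns the picture (384x512x3 uint8, blue, green, red); there is no depth.
- ctrl.camera_params(name): a dict with "fovy" (degrees; the focal length in pixels is half the picture's height over the tangent of half this angle, whatever the lens; pixels are square), "cx", "cy" (the principal point, pixels), "view" (4x4, takes a point from world to camera coordinates). Camera axes: x right, y up, looking along -z (the intrinsics and any distortion apply to the point x, -y, -z); pixel columns grow to the right and rows downward; lengths in m; the calibration is good to about 2 mm. A picture is of the moment at which its call begins: read the wrist's pose just before it. camera_params takes no time and is no camera call; for the wrist camera it gives the pose at the moment of the call.
- ctrl.hand_in(): hands the job in; it is judged then, once.
The state is a dict: "time_s": time; "q": joint angles; "dq": joint speeds; "joint_efforts": joint torques, N m; "eef_pos": TCP position; "eef_rot": TCP orientation; "wrist_force": force on the tool from outside, world axes, zero at the start; "torque": the same for the moment, N m; "opening": opening from 0.0 (shut) to 1.0 (fully open); "grasp_force": force on a finger pad.
Only numpy, scipy, OpenCV 4.12 (cv2) and the standard library are available. Lean on these libraries where they do the work, as an engineer would, in place of code of your own. Each camera call takes 0.05 s, during which the arm holds its last target. There are 200 camera calls.

## Task

Lock the valve head in its test socket: lay the forked keeper plate on the mount's bed and slide it under the guide lips, fork first, fully home round the valve's neck; then tighten the wing nut of the strap clamp clockwise until it comes to its stop, so that the keeper is clamped. Leave the plain blanking plate and everything else on the bench where it is.

Things in the scene. Friction and masses are not known exactly. Their poses are not given: they have to be found in the camera images.
- test_mount: Steel test mount bolted to the bench; place and yaw differ each time. Origin on the bench surface; +x is the way the keeper slides in, z up. Flat open bed 36 mm above the bench, 118 mm wide, x = -160 to +45 mm; the socket flange carries it on level. Its slideways are waxed (friction about 0.25). A bleed valve 72 mm high stands at x = +106, y = +96 mm.
- slot_mouth (a point): Middle of the slot's entrance on the bed: mount x = -30, y = 0, z = 36 mm; mount's axes. From here to x = +90 two side rails form a channel 92.4 mm wide; their lips reach 8 mm in over the plate's edges, 9.8 mm above the bed (rail tops 54, bolt heads 60 mm above the bench). Before it, from x = -57, flared guides 10 mm high narrow from about 112 mm to the channel's width.
- keeper_home (a point): Where the keeper's origin comes when fully home, its fork bottomed on the valve neck (a solid stop): mount x = +15, y = 0, z = 36 mm; mount's axes.
- valve_top (a point): Top of the brass valve head in the bayonet socket: mount x = +60, y = 0, z = 116 mm. Square neck just above the bed, 36 mm along x by 34 mm along y; over it a pale blue collar 60 mm across, underside 51 mm above the bench. A gauge in a black guard sticks out to y = -45 mm, an outlet stub to y = +36 mm, both 82 mm above the bench.
- keeper: Forked keeper: loose aluminium plate 140 mm long (x), 90 wide (y), 8 thick, about 0.34 kg, lying flat on the bench. Origin at the middle of its underside; +x towards the fork, z up. The fork's gap, open at the front (+x), is 38 mm wide and 43 mm deep between two 26 mm tines. A black upright tab to hold it by stands near the rear edge.
- keeper_tab (a point): Grip point in the keeper's tab: keeper x = -48, y = 0, z = 42 mm; keeper's axes. The tab is 40 mm long (x) and 10 mm thick (y); its top is 58 mm above the plate's underside. At its root a steel foot 50 x 32 mm with screws reaches 15 mm above the underside.
- blanking_plate: A plain plate of the same outline, thickness and tab as the keeper but with a straight solid front and no fork. Not to be used. Origin and axes as the keeper.
- wing_nut (a joint): Wing nut angle in rad: 0 = slack, grows clockwise seen from above, solid stop at 2.2 (tight on the keeper). Starts between 0 and 0.4. Friction about 0.06 N m; it stays where it is left. Coarse thread: nut and strap sink 1 mm per rad.
- wing_grip (a point): Grip point on the wing nut's vertical axis, turning with it; its x axis lies along the wings (at angle 0, 1.1 rad counter-clockwise from the mount's x). At mount x = +20, y = +80, 89 mm above the bench when slack. Two upright steel wings, 63 mm tip to tip, 8 mm thick, tops 98 mm above the bench; below them a round hub 22 mm across, up to 71 mm.
- strap_top (a point): Top of the strap clamp's washer, under the wing nut, 59 mm above the bench when slack. The dark steel strap is 28 mm wide (along the mount's x) and reaches from mount y = +22 to +114 mm, over the keeper's left edge; it is 1.6 to 2 mm clear of the keeper at the start and is pulled onto it by the nut.
- spare_valve: Bystander: loose brass valve head standing on a round foot, about 76 mm tall, 60 mm across its ports.
- gauge_guard: Bystander: black polymer cup, 52 mm across, 26 mm high.
- handle_pin: Bystander: steel pull pin with a ring, 105 mm long, lying flat.
- collar_ring: Bystander: pale blue plastic ring, 60 mm across, 8 mm thick, lying flat.
- spanner: Bystander: steel spanner, 150 mm long, lying flat.
- lever_handle: Bystander: steel channel-shaped lever, 115 mm long, lying flat.

How it is judged:
By the outcome, as a careful person would: the job done as asked, in the order asked, and still so for the second after the job is handed in, with the robot touching nothing.
It also fails if it takes over 69 s, if anything falls off the work surface, if the arm or the gripper's body presses on something with over 40 N, if the wrist force passes 120 N, or if a joint passes its speed limit or range.

## Working session

There is one attempt and no reset: what is moved stays moved. The work goes in short steps, Python scripts to look and compute and a tool call to move; the robot and the scene stay as the last step left them, time stands still between calls to the robot, and variables do not carry over. Pictures are saved under pics/ and viewed, at most 10 in all, crops included, and the job is handed in when it is done.

```bash
ls; mkdir -p pics
```

Run:
```python
from bench import ctrl
import cv2
for n in ["top","side"]:
    im=ctrl.camera(n); cv2.imwrite(f"pics/{n}0.png",im)
    p=ctrl.camera_params(n); print(n,p)
o=ctrl.get_obs(); print({k:o[k] for k in("time_s","eef_pos","eef_rot","opening")})
```

```text
bench.py
pics
top {'fovy': 44.29650014026896, 'cx': 255.40914324659147, 'cy': 187.58702480402772, 'view': array([[ 0.00464018, -0.99990932,  0.01264167,  0.01153304],
       [ 0.99694773,  0.00561093,  0.07787003, -0.5758687 ],
       [-0.0779339 ,  0.01224176,  0.99688337, -1.34706163],
       [ 0.        ,  0.        ,  0.        ,  1.        ]])}
side {'fovy': 45.59342369155551, 'cx': 252.953625063507, 'cy': 184.61455908958186, 'view': array([[-0.86724502, -0.49764892,  0.0152192 ,  0.51147903],
       [ 0.39791079, -0.674412  ,  0.62196098, -0.24989639],
       [-0.2992542 ,  0.54544844,  0.78290032, -1.21954958],
       [ 0.        ,  0.        ,  0.        ,  1.        ]])}
{'time_s': 0.1, 'eef_pos': array([ 0.16649839, -0.54984588,  0.23045629]), 'eef_rot': array([-8.04404261e-04,  9.89227951e-01,  1.46381048e-01,  4.80595674e-05]), 'opening': 1.001892571680505}
```
View pics/top0.png

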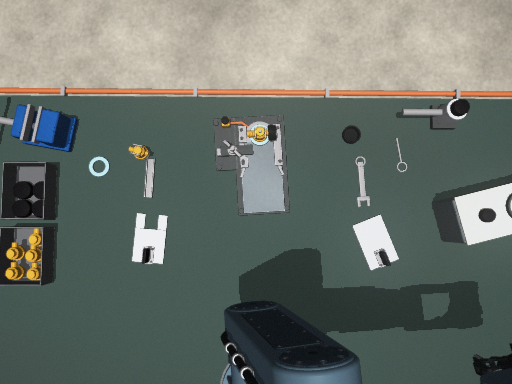

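View pics/side0.png

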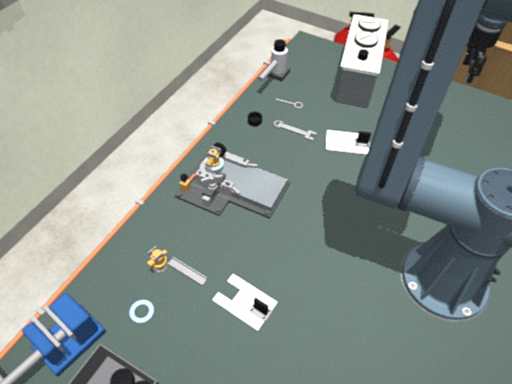

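Top view: the forked keeper is at about px (150,240) with its fork towards +x (tab at (147,255)). The blanking plate is at (376,243). The mount bed is at (263,180), with valve at (260,132) and wing nut at (233,152).

Create h.py:
```python
import numpy as np, cv2
from scipy.spatial.transform import Rotation as R
from bench import ctrl
def P(n,H=384):
    p=ctrl.camera_params(n); f=H/2/np.tan(np.radians(p["fovy"])/2); return p["view"],f,p["cx"],p["cy"]
def ray(px,z,cam):            # pixels -> world points on plane z
    V,f,cx,cy=cam; px=np.atleast_2d(px).astype(float)
    d=np.c_[(px[:,0]-cx)/f,-(px[:,1]-cy)/f,-np.ones(len(px))]@V[:3,:3]
    c=-V[:3,:3].T@V[:3,3]; t=(z-c[2])/d[:,2]; return (c+d*t[:,None])[:,:2]
def proj(X,cam):
    V,f,cx,cy=cam; p=np.atleast_2d(X)@V[:3,:3].T+V[:3,3]; return np.c_[cx+f*p[:,0]/-p[:,2],cy-f*p[:,1]/-p[:,2]]
def frame(x,y,yaw,pts):       # planar frame -> world
    c,s=np.cos(yaw),np.sin(yaw); pts=np.atleast_2d(pts); return np.c_[x+c*pts[:,0]-s*pts[:,1],y+s*pts[:,0]+c*pts[:,1]]
def go(xyz,yaw):              # shift/turn in tool axes from the measured pose to TCP xyz, tool-x heading yaw, pointing down
    o=ctrl.get_obs(); q=o["eef_rot"]; r=R.from_quat(np.r_[q[1:],q[0]])
    t=R.from_quat([np.cos(yaw/2),np.sin(yaw/2),0,0])
    print("shift",np.round(r.inv().apply(np.array(xyz)-o["eef_pos"]),4),"rotvec",np.round((r.inv()*t).as_rotvec(),4),
      "heading",round(float(np.arctan2(*r.apply([1,0,0])[[1,0]])),4))
```

Run:
```python
from h import *
im=cv2.imread("pics/top0.png"); cam=P("top")
g=im.min(2); m=((g>200)*255).astype(np.uint8)
cs,_=cv2.findContours(m,cv2.RETR_EXTERNAL,cv2.CHAIN_APPROX_NONE)
for c in cs:
    if cv2.contourArea(c)>300:
        w=ray(c[:,0],0.008,cam); print(cv2.boundingRect(c),cv2.minAreaRect(w.astype(np.float32)))
print("bed",ray([[239,213],[290,212],[247,135]],0.036,cam),"nut",ray([[233,152]],.09,cam),"valve",ray([[260,132]],.116,cam))
print("tab",ray([[147,248]],.058,cam))
print("wristcam",P("wrist"), -P("wrist")[0][:3,:3].T@P("wrist")[0][:3,3])
go([.45,.35,.25],0)
```

```text
(353, 215, 46, 55) ((0.4199698269367218, -0.33596888184547424), (0.13866841793060303, 0.08826394379138947), 21.842910766601562)
(132, 213, 35, 51) ((0.4284396171569824, 0.3212733864784241), (0.08906544744968414, 0.13834436237812042), 85.4826431274414)
(455, 183, 57, 62) ((0.504300594329834, -0.6738812923431396), (0.14334790408611298, 0.17563596367835999), 14.41796588897705)
bed [[ 0.501547    0.06126684]
 [ 0.50513142 -0.08479025]
 [ 0.72750479  0.03974434]] nut [[0.66918754 0.07794822]] valve [[0.7207443  0.00381303]]
tab [[0.40216479 0.31677578]]
wristcam (array([[ 0.28805805, -0.95761225, -0.00115304, -0.57377776],
       [ 0.92049698,  0.27722503, -0.27537538,  0.03276258],
       [ 0.26402249,  0.07826273,  0.96133609, -0.37960612],
       [ 0.        ,  0.        ,  0.        ,  1.        ]]), np.float64(284.9379862260753), 254.83416138704976, 189.0853901422451) [ 0.235348   -0.52883021  0.37328948]
shift [ 0.532  -0.7792 -0.0181] rotvec [-1.600e-03 -1.000e-04  2.938e-01] heading 0.2938
```

Units first: shifts go in units of 5 mm. So -0.415 m is -83, 0.527 m is 105.4.

jog_arm(
  plan="105.4,-83,-4,0,0,0.294,1\n105.4,-83,-4,0,0,0.294,1\n105.4,-83,-4,0,0,0.294,1\n105.4,-83,-4,0,0,0.294,1\n105.4,-83,-4,0,0,0.294,1\n105.4,-83,-4,0,0,0.294,1\n105.4,-83,-4,0,0,0.294,1\n105.4,-83,-4,0,0,0.294,1\n105.4,-83,-4,0,0,0.294,1\n105.4,-83,-4,0,0,0.294,1",
)

```text
time_s: 1.35
eef_pos: [0.5251, -0.0363, 0.2498]
eef_rot: [0.0, 1.0, -0.0, -0.0]
wrist_force: [0.5, -1.5, 0.8]
opening: 1.002
grasp_force: 0.0
```

Run:
```python
from h import *
go([.55,0,.25],0)
```

```text
shift [ 0.0249 -0.0363 -0.0002] rotvec [ 0.0002  0.0001 -0.0001] heading -0.0001
```

To row units: 0.045 m is 9, -0.036 m is -7.2.

jog_arm(
  plan="9,-7.2,0,0,0,0,1\n9,-7.2,0,0,0,0,1\n9,-7.2,0,0,0,0,1",
)

```text
time_s: 1.72
eef_pos: [0.5688, -0.0022, 0.2491]
eef_rot: [0.0, 1.0, 0.0, -0.001]
wrist_force: [0.1, 0.1, 1.2]
opening: 0.997
grasp_force: 0.0
```

Run:
```python
from h import *
cam=P("wrist"); im=ctrl.camera("wrist"); cv2.imwrite("pics/w_mount.png",im); np.savez("w_mount.npz",V=cam[0],k=cam[1:])
```

```text
(no output)
```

View pics/w_mount.png

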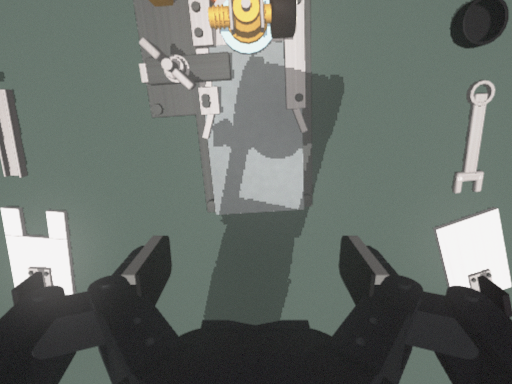

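Wrist view: the mount runs up the picture, with the bed's front edge at row ~212 (cols 212–303), wing nut axis at about (178,68), valve collar at (246,20), and rails at cols ~205 and ~296. I'll zoom for the measurement.

Run:
```python
from h import *
im=cv2.imread("pics/w_mount.png")[0:222,130:330]
im=cv2.convertScaleAbs(im,alpha=1.6)
cv2.imwrite("pics/w_mount_c.png",cv2.resize(im,None,fx=2.7,fy=2.7,interpolation=cv2.INTER_CUBIC))
```

```text
(no output)
```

View pics/w_mount_c.png

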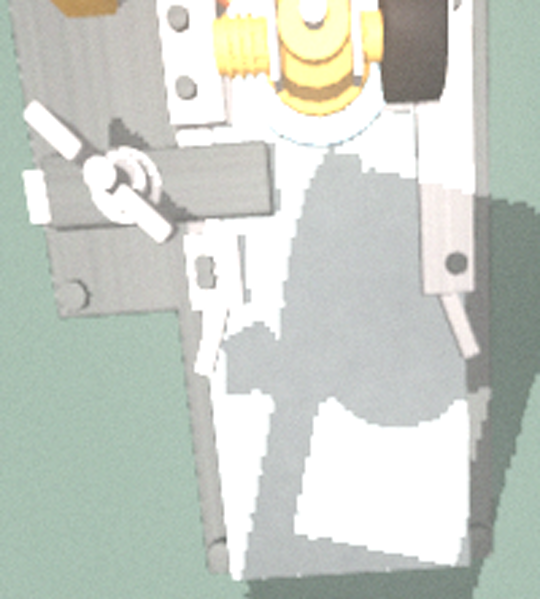

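Run:
```python
from h import *
d=np.load("w_mount.npz"); cam=(d["V"],*d["k"])
C=lambda p:np.array(p)/2.7+[130-.3,-.3]
def s(n,p,z): print(n,np.round(ray(C(p),z,cam)*1000,1).tolist())
s("dark outer FL,FR",[[207,572],[490,558]],.036)
s("bright FL,FR",[[234,580],[470,567]],.036)
s("left outer line(180,320)",[[180,320]],.036); s("right outer (489,60)",[[488,60]],.036)
s("wing tips top",[[35,105],[165,237]],.095)
s("valve knob",[[313,10]],.116)
s("right rail lip inner near,far",[[424,292],[415,110]],.054)
s("right rail outer",[[472,292],[474,200]],.054)
s("left rail near lip corner",[[228,295]],.054)
s("flare ends bottom L,R",[[205,372],[472,355]],.046)
s("strap tip corners",[[268,142],[271,212]],.057)
s("collar bottom",[[330,146]],.053)
```

```text
dark outer FL,FR [[507.1, 63.3], [514.3, -75.7]]
bright FL,FR [[502.9, 50.2], [509.6, -66.1]]
left outer line(180,320) [[627.7, 69.6]]
right outer (489,60) [[731.5, -63.2]]
wing tips top [[702.6, 104.1], [659.2, 61.6]]
valve knob [[725.1, 6.4]]
right rail lip inner near,far [[639.7, -37.7], [709.2, -32.0]]
right rail outer [[639.7, -57.9], [675.9, -57.0]]
left rail near lip corner [[638.6, 45.1]]
flare ends bottom L,R [[605.6, 57.8], [612.9, -60.6]]
strap tip corners [[697.2, 26.4], [671.1, 25.9]]
collar bottom [[696.3, 1.8]]
```

Measured: bed front width is 116 mm (118 given) and front centre is at (506,-8) mm, yaw 0.058. That predicts the valve and wing axis to within 2 mm. So the mount origin is about (666.2,1.6) mm, and the wing heading of 0.775 gives nut angle ≈0.38. Next is the keeper.

Run:
```python
from h import *
go([.40,.32,.20],-.08)
```

```text
shift [-0.1687 -0.3227  0.0496] rotvec [0.0002 0.0013 0.0794] heading -0.0006
```

jog_arm(
  plan="-33.8,-64.4,-10,0,0,0.08,1\n-33.8,-64.4,-10,0,0,0.08,1\n-33.8,-64.4,-10,0,0,0.08,1\n-33.8,-64.4,-10,0,0,0.08,1\n-33.8,-64.4,-10,0,0,0.08,1\n-33.8,-64.4,-10,0,0,0.08,1\n-33.8,-64.4,-10,0,0,0.08,1\n-33.8,-64.4,-10,0,0,0.08,1",
)

```text
time_s: 2.78
eef_pos: [0.4006, 0.3186, 0.3]
eef_rot: [0.0, 0.999, -0.04, 0.0]
wrist_force: [0.5, -0.2, 0.2]
opening: 0.993
grasp_force: 0.0
```

Run:
```python
from h import *
go([.40,.32,.20],-.08)
cam=P("wrist"); im=ctrl.camera("wrist"); cv2.imwrite("pics/w_k.png",im); np.savez("w_k.npz",V=cam[0],k=cam[1:])
```

```text
shift [-0.0008 -0.0014  0.1   ] rotvec [ 0.0004 -0.0005 -0.001 ] heading -0.081
```

View pics/w_k.png

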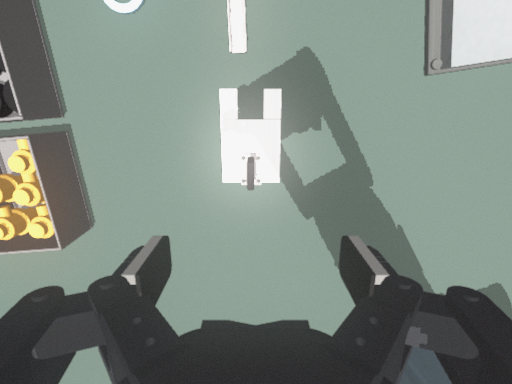

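The keeper fills px cols 220–281, rows 88–184, with the fork up and the tab near (252,172). I'll measure it from a mask.

Run:
```python
from h import *
d=np.load("w_k.npz"); cam=(d["V"],*d["k"]); im=cv2.imread("pics/w_k.png")
m=((im.min(2)>150)*255).astype(np.uint8); m[:,:200]=0; m[:,300:]=0; m[:70]=0
cs,_=cv2.findContours(m,cv2.RETR_EXTERNAL,cv2.CHAIN_APPROX_NONE); c=max(cs,key=cv2.contourArea)[:,0]
w=ray(c,.008,cam).astype(np.float32); print(cv2.minAreaRect(w))
# side edges
for lo in (True,False):
    pts=[]
    for r in range(95,180):
        x=np.where(m[r]>0)[0]; pts.append([x.min()-.5 if lo else x.max()+.5, r])
    q=ray(pts,.008,cam); k=np.polyfit(q[:,0],q[:,1],1); res=q[:,1]-np.polyval(k,q[:,0]); ok=abs(res)<.001
    k=np.polyfit(q[ok,0],q[ok,1],1); print("edge slope",k[0],"y at x=.43",np.polyval(k,.43))
b=((im.max(2)<70)*255).astype(np.uint8); b[:, :238]=0;b[:,266:]=0;b[:150]=0;b[192:]=0
ys,xs=np.where(b>0); print("tab px",xs.min(),xs.max(),ys.min(),ys.max())
t=ray([[xs.mean(),ys.mean()]],.05,cam); print("tab dark mean",t)
```

```text
((0.4023246765136719, 0.32614439725875854), (0.15472684800624847, 0.24608923494815826), 82.23751068115234)
edge slope -0.13680628920873328 y at x=.43 0.4012137690097626
edge slope 0.20800680064596813 y at x=.43 0.2646498672466762Traceback (most recent call last):
  File "<stdin>", line 14, in <module>
    return umr_minimum(a, axis, None, out, keepdims, initial, where)
ValueError: zero-size array to reduction operation minimum which has no identity
```

Run:
```python
from h import *
d=np.load("w_k.npz"); cam=(d["V"],*d["k"]); im=cv2.imread("pics/w_k.png")
print(im[140,[205,210,215,218,219,220,221,222,240,270,280,281,282,285]].tolist(), im[165,245:260].tolist())
m=((im.min(2)>200)*255).astype(np.uint8); m[:,:210]=0; m[:,292:]=0; m[:80]=0; m[190:]=0
cs,_=cv2.findContours(m,cv2.RETR_EXTERNAL,cv2.CHAIN_APPROX_NONE); c=max(cs,key=cv2.contourArea)[:,0]
print(cv2.boundingRect(c),cv2.minAreaRect(ray(c,.008,cam).astype(np.float32)))
for lo in (True,False):
    pts=[]
    for r in range(95,178):
        x=np.where(m[r]>0)[0]; pts.append([x.min()-.5 if lo else x.max()+.5, r])
    q=ray(pts,.008,cam); k=np.polyfit(q[:,0],q[:,1],1); print("edge slope",k[0],"y at x=.43",np.polyval(k,.43),q[:,1].std())
b=((im.max(2)<110)*255).astype(np.uint8); b[:, :243]=0;b[:,262:]=0;b[:154]=0;b[192:]=0
ys,xs=np.where(b>0); print("tab px",len(xs),xs.min(),xs.max(),ys.min(),ys.max(),ray([[xs.mean(),ys.mean()]],.05,cam))
```

```text
[[169, 180, 164], [175, 186, 170], [175, 188, 172], [174, 186, 172], [175, 185, 172], [162, 170, 160], [247, 247, 247], [247, 247, 247], [247, 247, 247], [243, 244, 244], [226, 228, 228], [166, 175, 162], [171, 181, 168], [172, 182, 168]] [[247, 247, 247], [235, 236, 239], [165, 166, 171], [141, 143, 146], [145, 144, 149], [147, 147, 150], [147, 147, 152], [144, 144, 148], [143, 145, 147], [192, 194, 202], [214, 215, 220], [245, 245, 246], [247, 247, 247], [247, 247, 247], [247, 247, 247]]
(219, 88, 63, 97) ((0.4283757209777832, 0.3241725564002991), (0.09079376608133316, 0.14316917955875397), 85.2820053100586)
edge slope -0.08029087027865668 y at x=.43 0.36956980458994104 0.00289037497376498
edge slope -0.07794501707265697 y at x=.43 0.27867013385338263 0.0028168369367910697Traceback (most recent call last):
  File "<stdin>", line 13, in <module>
    return umr_minimum(a, axis, None, out, keepdims, initial, where)
ValueError: zero-size array to reduction operation minimum which has no identity
```

Run:
```python
from h import *
go([.3805,.328,.027],-.0795)
```

```text
shift [-0.0212 -0.0082  0.2728] rotvec [ 0.0005 -0.0002 -0.0026] heading -0.0821
```

jog_arm(
  plan="-4.2,-1.6,12,0,0,-0.002,1\n-4.2,-1.6,24,0,0,-0.002,1\n-4.2,-1.6,36,0,0,-0.002,1\n-4.2,-1.6,47,0,0,-0.002,1\n-4.2,-1.6,52.4,0,0,-0.002,1\n-4.2,-1.6,54.4,0,0,-0.002,1\n-4.2,-1.6,54.4,0,0,-0.002,1\n-4.2,-1.6,54.4,0,0,-0.002,1",
)

```text
time_s: 3.82
eef_pos: [0.3816, 0.3296, 0.0294]
eef_rot: [-0.001, 0.999, -0.039, 0.001]
wrist_force: [-0.3, 0.7, 0.2]
opening: 1.002
grasp_force: 0.0
```

jog_arm(
  plan="0,0,0,0,0,0,0\n0,0,0,0,0,0,0\n0,0,0,0,0,0,0\n0,0,0,0,0,0,0\n0,0,0,0,0,0,0\n0,0,0,0,0,0,0\n0,0,0,0,0,0,0\n0,0,0,0,0,0,0\n0,0,0,0,0,0,0\n0,0,0,0,0,0,0",
)

```text
time_s: 5.08
eef_pos: [0.3803, 0.3294, 0.0281]
eef_rot: [-0.0, 0.999, -0.039, 0.0]
wrist_force: [-0.3, -1.4, 5.2]
opening: 0.106
grasp_force: 59.9
```

Run:
```python
from h import *
go([.3805,.328,.027],-.0795)
```

```text
shift [0.0003 0.0014 0.0011] rotvec [-0.0001 -0.0002  0.0013] heading -0.0782
```

To row units: -0.12 m is -24, -0.03 m is -6.

jog_arm(
  plan="0,0,-6,0,0,0,0\n0,0,-16,0,0,0,0\n0,0,-24,0,0,0,0\n0,0,-24,0,0,0,0\n0,0,-24,0,0,0,0",
)

```text
time_s: 5.7
eef_pos: [0.379, 0.3288, 0.1462]
eef_rot: [0.001, 0.999, -0.039, -0.001]
wrist_force: [0.1, 0.0, -3.6]
opening: 0.11
grasp_force: 59.1
```

Run:
```python
from h import *
go([.4855,-.0089,.148],.058)
print(ctrl.get_obs()["wrist_force"],ctrl.get_obs()["torque"])
```

```text
shift [ 0.1326  0.3284 -0.0017] rotvec [ 0.0012  0.0025 -0.1362] heading -0.0782
[ 0.11356429  0.02438979 -3.64294962] [0.03128315 0.06109999 0.04899182]
```

jog_arm(
  plan="4,10,0,0,0,-0.03,0\n9,22,0,0,0,-0.06,0\n14,34,0,0,0,-0.09,0\n19,46,0,0,0,-0.12,0\n23,56,0,0,0,-0.136,0\n25.4,62.4,0,0,0,-0.136,0\n26.6,65.6,0,0,0,-0.136,0\n26.6,65.6,0,0,0,-0.136,0\n26.6,65.6,0,0,0,-0.136,0\n26.6,65.6,0,0,0,-0.136,0",
)

```text
time_s: 6.95
eef_pos: [0.4866, -0.0067, 0.1476]
eef_rot: [-0.0, 1.0, 0.03, -0.0]
wrist_force: [1.1, 0.5, -3.1]
opening: 0.104
grasp_force: 59.7
```

Run:
```python
from h import *
go([.4855,-.0089,.148],.058)
cam=P("wrist"); im=ctrl.camera("wrist"); cv2.imwrite("pics/w_b.png",im); np.savez("w_b.npz",V=cam[0],k=cam[1:])
```

```text
shift [-0.0013  0.0021 -0.0004] rotvec [-0.0005  0.0007  0.0015] heading 0.0595
```

View pics/w_b.png

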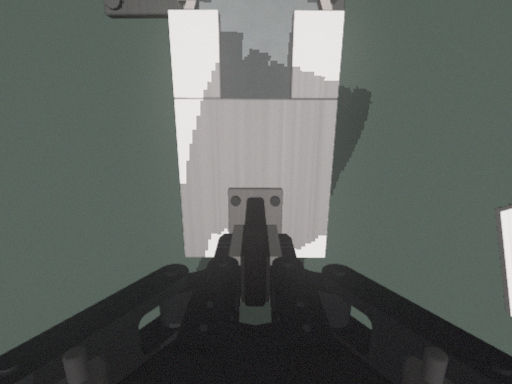

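The keeper is held square: rear corners are at (184,257)/(327,257) and front corners at (170,11)/(342,13). I'll check its pose in the mount frame.

Run:
```python
from h import *
d=np.load("w_b.npz"); cam=(d["V"],*d["k"]); im=cv2.imread("pics/w_b.png"); g=im.min(2).astype(int)
L=[];Rr=[]
for r in list(range(15,30))+list(range(105,250)):
    row=g[r]; x=np.where(row[150:360]>95)[0]+150
    if len(x): L.append([x.min()-.5,r]);Rr.append([x.max()+.5,r])
for n,p in(("L",L),("R",Rr)):
    q=ray(p,.1276,cam); k=np.polyfit(q[:,0],q[:,1],1); ok=abs(q[:,1]-np.polyval(k,q[:,0]))<.0012; k=np.polyfit(q[ok,0],q[ok,1],1); print(n,k[0],np.polyval(k,.53),ok.sum(),len(p))
c=ray([[170,11],[342,13],[184,257],[327,257]],.1276,cam); print(c,"centre",c.mean(0))
M=lambda p:frame(0,0,-.058,np.atleast_2d(p)-[.6662,.0016])
print("centre in mount",M(c.mean(0))); o=ctrl.get_obs(); print("tcp in mount",M(o["eef_pos"][:2]))
```

```text
L 0.0906755405863944 0.05232482482964116 24 160
R 0.12776019232219712 -0.05506482805733799 15 160
[[ 0.60249459  0.04377925]
 [ 0.60662904 -0.0428664 ]
 [ 0.46412643  0.03820355]
 [ 0.4694234  -0.0528882 ]] centre [ 0.53566837 -0.00344295]
centre in mount [[-0.13060447  0.00253212]]
tcp in mount [[-0.17957946  0.00197869]]
```

jog_arm(
  plan="-1,0.4,6,0,0,0.001,0\n-1,0.4,12,0,0,0.001,0\n-1,0.4,15,0,0,0.001,0\n-1,0.4,16,0,0,0.001,0\n-1,0.4,16.4,0,0,0.001,0\n-1,0.4,16.6,0,0,0.001,0\n-1,0.4,16.6,0,0,0.001,0",
)

```text
time_s: 7.88
eef_pos: [0.4828, -0.0104, 0.0655]
eef_rot: [0.0, 1.0, 0.028, 0.001]
wrist_force: [0.2, -0.0, -3.1]
opening: 0.105
grasp_force: 59.6
```

To row units: 0.0015 m is 0.3, 0.001 m is 0.2.

jog_arm(
  plan="0,-0.16,0.2,0,0,0,0\n0,-0.16,0.3,0,0,0,0\n0,-0.16,0.3,0,0,0,0",
)

```text
time_s: 8.25
eef_pos: [0.4826, -0.0095, 0.0641]
eef_rot: [0.0, 1.0, 0.028, 0.0]
wrist_force: [-1.4, 0.7, 4.9]
opening: 0.107
grasp_force: 61.0
```

jog_arm(
  plan="0,0,0.1,0,0,0,0\n0,0,0.2,0,0,0,0\n0,0,0.2,0,0,0,0",
)

```text
time_s: 8.62
eef_pos: [0.4831, -0.0097, 0.064]
eef_rot: [0.0, 1.0, 0.029, 0.001]
wrist_force: [-6.3, 1.1, 15.5]
opening: 0.107
grasp_force: 62.5
```

jog_arm(
  plan="0,0,-0.24,0,0,0,0\n2,0,-0.2,0,0,0,0\n4,0,-0.2,0,0,0,0\n6,0,-0.2,0,0,0,0\n8,0,-0.2,0,0,0,0\n8,0,-0.2,0,0,0,0",
)

```text
time_s: 9.38
eef_pos: [0.524, -0.0073, 0.0642]
eef_rot: [0.0, 1.0, 0.029, 0.002]
wrist_force: [3.6, 0.4, 4.7]
opening: 0.105
grasp_force: 60.9
```

Run:
```python
from h import *
go(list(frame(.6662,.0016,.058,[-.1,0])[0])+[.064],.058)
```

```text
shift [ 0.0425 -0.0007  0.0003] rotvec [ 0.0005 -0.0031 -0.001 ] heading 0.057
```

To row units: 0.04 m is 8, 0.032 m is 6.4.

jog_arm(
  plan="1.6,0,0,0,0,0,0\n3.2,0,0,0,0,0,0\n4.8,0,0,0,0,0,0\n6.4,0,0,0,0,0,0\n8,0,0,0,0,0,0\n8,0,0,0,0,0,0",
)

```text
time_s: 10.12
eef_pos: [0.563, -0.0048, 0.0641]
eef_rot: [0.0, 1.0, 0.029, 0.001]
wrist_force: [0.6, 2.0, 6.1]
opening: 0.109
grasp_force: 61.2
```

Run:
```python
from h import *
go(list(frame(.6662,.0016,.058,[-.034,0])[0])+[.064],.058)
```

```text
shift [ 0.0694 -0.0005  0.0003] rotvec [ 0.0001 -0.0016 -0.0008] heading 0.0572
```

To row units: 0.04 m is 8, 0.032 m is 6.4.

jog_arm(
  plan="1.6,0,0,0,0,0,0\n3.2,0,0,0,0,0,0\n4.8,0,0,0,0,0,0\n6.4,0,0,0,0,0,0\n8,0,0,0,0,0,0\n8,0,0,0,0,0,0",
)

```text
time_s: 10.88
eef_pos: [0.6028, -0.0024, 0.0641]
eef_rot: [-0.0, 1.0, 0.029, 0.001]
wrist_force: [0.2, 2.5, 5.9]
opening: 0.105
grasp_force: 61.2
```

Run:
```python
from h import *
go(list(frame(.6662,.0016,.058,[-.034,0])[0])+[.064],.058)
```

```text
shift [ 0.0295 -0.0003  0.0002] rotvec [-0.0001 -0.0015 -0.0007] heading 0.0573
```

jog_arm(
  plan="1.2,0,0,0,0,0,0\n2.4,0,0,0,0,0,0\n3.6,0,0,0,0,0,0\n4.8,0,0,0,0,0,0\n5,0,0,0,0,0,0\n5,0,0,0,0,0,0",
)

```text
time_s: 11.62
eef_pos: [0.6268, -0.0008, 0.0642]
eef_rot: [-0.0, 1.0, 0.029, -0.0]
wrist_force: [-3.0, 2.0, 8.9]
opening: 0.109
grasp_force: 61.7
```

jog_arm(
  plan="0.2,0,0,0,0,0,0\n0.4,0,0,0,0,0,0\n0.6,0,0,0,0,0,0\n0.6,0,0,0,0,0,0",
)

```text
time_s: 12.12
eef_pos: [0.6296, -0.0007, 0.0642]
eef_rot: [-0.0, 1.0, 0.029, -0.0]
wrist_force: [-4.6, 2.1, 9.3]
opening: 0.105
grasp_force: 61.6
```

Run:
```python
from h import *
go(list(frame(.6662,.0016,.058,[-.034,0])[0])+[.064],.058)
```

```text
shift [ 0.0026 -0.0001  0.0002] rotvec [-0.0003  0.0006 -0.0004] heading 0.0576
```

jog_arm(
  plan="0.2,0,0,0,0,0,0\n0.4,0,0,0,0,0,0\n0.6,0,0,0,0,0,0\n0.6,0,0,0,0,0,0",
)

```text
time_s: 12.62
eef_pos: [0.6312, -0.0005, 0.0641]
eef_rot: [-0.0, 1.0, 0.029, -0.002]
wrist_force: [-10.4, 1.9, 13.6]
opening: 0.106
grasp_force: 62.4
```

jog_arm(
  plan="0.2,0,0,0,0,0,0\n0.4,0,0,0,0,0,0\n0.4,0,0,0,0,0,0",
)

```text
time_s: 13.0
eef_pos: [0.6312, -0.0006, 0.0641]
eef_rot: [-0.0, 1.0, 0.029, -0.004]
wrist_force: [-20.6, 1.0, 19.8]
opening: 0.101
grasp_force: 63.5
```

jog_arm(
  plan="-0.3,0,-0.2,0,0,0,0\n-0.3,0,-0.2,0,0,0,0\n-0.3,0,-0.2,0,0,0,0.3\n-0.3,0,-0.2,0,0,0,0.3\n-0.3,0,-0.2,0,0,0,0.3\n-0.3,0,-0.2,0,0,0,0.3",
)

```text
time_s: 13.75
eef_pos: [0.6335, -0.0009, 0.0643]
eef_rot: [-0.0, 1.0, 0.028, -0.0]
wrist_force: [-0.0, -0.4, -0.2]
opening: 0.302
grasp_force: 0.0
```

jog_arm(
  plan="0,0,-6,0,0,0,0.3\n0,0,-16,0,0,0,0.3\n0,0,-26,0,0,0,0.3\n-8,0,-32,0,0,0,0.3\n-8,0,-32,0,0,0,0.3\n-8,0,-32,0,0,0,0.3",
)

```text
time_s: 14.5
eef_pos: [0.5936, -0.0032, 0.224]
eef_rot: [-0.0, 1.0, 0.028, 0.0]
wrist_force: [-0.7, -0.5, -0.8]
opening: 0.302
grasp_force: 0.0
```

Run:
```python
from h import *
cam=P("wrist"); im=ctrl.camera("wrist"); np.savez("w_h.npz",V=cam[0],k=cam[1:]); cv2.imwrite("pics/w_h.png",im)
cv2.imwrite("pics/w_hc.png",cv2.resize(cv2.convertScaleAbs(im[0:240,130:390],alpha=1.4),None,fx=2.4,fy=2.4,interpolation=cv2.INTER_CUBIC))
```

```text
(no output)
```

View pics/w_hc.png

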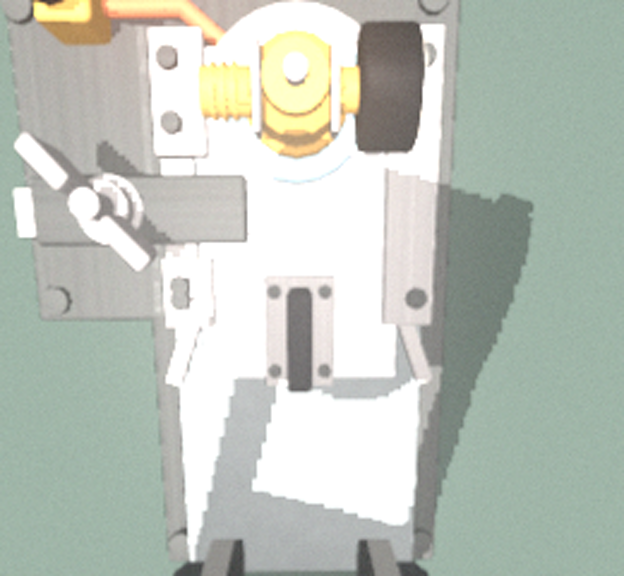

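The keeper is in the channel with its fork under the collar and rear edge at crop row ~378. The wing tips are at crop (25,145) and (143,262). I'll check the keeper's home position and the nut axis.

Run:
```python
from h import *
d=np.load("w_h.npz"); cam=(d["V"],*d["k"])
C=lambda p:np.array(p)/2.4+[130-.3,-.3]
M=lambda p:frame(0,0,-.058,np.atleast_2d(p)-[.6662,.0016])*1000
def s(n,p,z): w=ray(C(p),z,cam); print(n,w.round(4).tolist(),"mount",M(w).round(1).tolist())
s("keeper rear L,R",[[237,379],[395,378]],.044)
s("tab foot rear/front mid",[[299,384],[299,278]],.051)
s("right rail near corners",[[384,322],[435,324]],.054)
s("bed front",[[190,562],[411,568]],.036)
s("valve knob",[[297,66]],.116)
# wing corners (top faces) : outer tip ends
s("tip1 corners",[[14,147],[33,133]],.0976); s("tip2 corners",[[133,271],[155,254]],.0976)
w=ray(C([[23.5,140],[144,262.5]]),.0976,cam); print("axis",w.mean(0),M(w.mean(0)),"len",np.linalg.norm(w[0]-w[1]),"heading",np.arctan2(*(w[0]-w[1])[::-1]))
w=w.mean(0)
go([w[0],w[1],.224],np.arctan2(*(ray(C([[23.5,140]]),.0976,cam)[0]-w)[::-1]))
print(ctrl.get_obs()["q"])
```

```text
keeper rear L,R [[0.6086, 0.0287], [0.6132, -0.0463]] mount [[-55.9, 30.4], [-55.7, -44.8]]
tab foot rear/front mid [[0.6091, -0.0008], [0.6569, 0.0018]] mount [[-57.2, 0.9], [-9.2, 0.7]]
right rail near corners [[0.6399, -0.0375], [0.6403, -0.0606]] mount [[-28.5, -37.5], [-29.4, -60.6]]
bed front [[0.5086, 0.0513], [0.5116, -0.0654]] mount [[-154.4, 58.7], [-158.2, -57.9]]
valve knob [[0.7259, 0.0061]] mount [[59.9, 1.0]]
tip1 corners [[0.6985, 0.1075], [0.7035, 0.1004]] mount [[38.3, 103.9], [43.0, 96.5]]
tip2 corners [[0.6573, 0.065], [0.6639, 0.0566]] mount [[-5.2, 63.8], [0.9, 55.0]]
axis [0.68080473 0.08236392] [[19.2618569  79.78151141]] len 0.05912067964263452 heading 0.819305314537084
shift [ 0.0921 -0.0804 -0.0008] rotvec [-0.0009  0.001  -0.7627] heading 0.0567
[-2.05093080e-01  2.29093626e-01  1.56631010e+00  9.44043471e-05
  1.34749109e+00  1.30902898e+00]
```

To row units: 0.092 m is 18.4, -0.08 m is -16.

jog_arm(
  plan="6,-6,0,0,0,-0.18,0.3\n12,-12,0,0,0,-0.36,0.3\n18.4,-16,0,0,0,-0.54,0.3\n18.4,-16,0,0,0,-0.7,0.3\n18.4,-16,0,0,0,-0.745,0.3\n18.4,-16,0,0,0,-0.745,0.3\n18.4,-16,10,0,0,-0.745,0.3\n18.4,-16,10,0,0,-0.745,0.3",
)

```text
time_s: 15.55
eef_pos: [0.6774, 0.082, 0.1687]
eef_rot: [-0.002, 0.921, 0.39, -0.005]
wrist_force: [-1.1, 0.0, -0.2]
opening: 0.3
grasp_force: 0.0
```

Run:
```python
from h import *
go([.6811,.0823,.076],.80)
```

```text
shift [0.0035 0.0032 0.0926] rotvec [-0.008   0.007   0.0006] heading 0.8007
```

jog_arm(
  plan="0.2,0.2,6,0,0,0,0.3\n0.2,0.2,10,0,0,0,0.3\n0.2,0.2,12,0,0,0,0.3\n0.2,0.2,12,0,0,0,0.3",
)

```text
time_s: 16.05
eef_pos: [0.6819, 0.082, 0.114]
eef_rot: [-0.0, 0.921, 0.39, -0.001]
wrist_force: [0.5, 0.3, 0.3]
opening: 0.298
grasp_force: 0.0
```

Run:
```python
from h import *
go([.6811,.0823,.076],.80)
```

```text
shift [-0.0003 -0.0008  0.038 ] rotvec [-0.0009  0.0008  0.0016] heading 0.8016
```

jog_arm(
  plan="0,-0.1,4,0,0,0,0.3\n0,-0.1,6.4,0,0,0,0.3\n0,-0.1,7.4,0,0,0,0.3\n0,-0.1,7.4,0,0,0,0.3",
)

```text
time_s: 16.55
eef_pos: [0.6815, 0.0823, 0.0768]
eef_rot: [-0.0, 0.921, 0.39, -0.0]
wrist_force: [-0.5, 0.3, 0.1]
opening: 0.3
grasp_force: 0.0
```

jog_arm(
  plan="0,0,0,0,0,0,0\n0,0,0,0,0,0,0\n0,0,0,0,0,0,0\n0,0,0,0,0,0,0\n0,0,0,0,0,0,0",
)

```text
time_s: 17.18
eef_pos: [0.6804, 0.0843, 0.0779]
eef_rot: [-0.002, 0.921, 0.391, -0.001]
wrist_force: [-6.6, 5.3, 5.0]
opening: 0.069
grasp_force: 58.9
```

Run:
```python
from h import *
go([.6811,.0823,.076],.80); print(ctrl.get_obs()["torque"])
```

```text
shift [-0.0009  0.0019  0.0019] rotvec [-0.004   0.0005  0.0024] heading 0.8024
[ 0.88454872  1.04940648 -0.06951341]
```

To row units: -0.0018 m is -0.36, -0.0006 m is -0.12.

jog_arm(
  plan="0,-0.36,-0.2,0,0,0,0\n0,-0.36,-0.2,0,0,0.1,0\n0,-0.36,-0.2,0,0,0.2,0\n0,-0.36,-0.16,0,0,0.3,0\n0,-0.36,-0.14,0,0,0.4,0\n0,-0.36,-0.12,0,0,0.4,0",
)

```text
time_s: 17.92
eef_pos: [0.6805, 0.0838, 0.0776]
eef_rot: [-0.0, 0.98, 0.2, -0.0]
wrist_force: [1.0, 1.8, -5.6]
opening: 0.07
grasp_force: 58.9
```

Run:
```python
from h import *
go([.6811,.0823,.076],.80); print(ctrl.get_obs()["torque"])
```

```text
shift [0.     0.0016 0.0016] rotvec [-0.0004  0.     -0.3974] heading 0.4026
[ 0.30492702 -0.18926092 -0.05351224]
```

jog_arm(
  plan="0,0,0.08,0,0,0.1,0\n0,0,0.1,0,0,0.2,0\n0,0,0.12,0,0,0.3,0\n0,0,0.16,0,0,0.4,0\n0,0,0.18,0,0,0.5,0\n0,0,0.2,0,0,0.6,0\n0,0,0.22,0,0,0.7,0\n0,0,0.24,0,0,0.8,0\n0,0,0.24,0,0,0.8,0",
)

```text
time_s: 19.05
eef_pos: [0.6805, 0.0826, 0.0768]
eef_rot: [0.001, 0.98, -0.197, -0.0]
wrist_force: [-0.5, -3.3, -3.7]
opening: 0.072
grasp_force: 59.1
```

Run:
```python
from h import *
go([.6811,.0823,.076],.80); print(ctrl.get_obs()["torque"],ctrl.get_obs()["q"][5])
```

```text
shift [0.0006 0.     0.0008] rotvec [ 1.2000e-03  6.0000e-04 -1.1959e+00] heading -0.3959
[-0.62633285  0.10828824 -0.02632615] 1.9159410475562504
```

jog_arm(
  plan="0,0,0.06,0,0,0.1,0\n0,0,0.1,0,0,0.2,0\n0,0,0.12,0,0,0.3,0\n0,0,0.16,0,0,0.4,0\n0,0,0.18,0,0,0.5,0\n0,0,0.18,0,0,0.55,0\n0,0,0.18,0,0,0.55,0",
)

```text
time_s: 19.92
eef_pos: [0.68, 0.0819, 0.0762]
eef_rot: [0.001, 0.89, -0.455, -0.0]
wrist_force: [-3.2, -5.7, -0.1]
opening: 0.074
grasp_force: 59.5
```

Run:
```python
from h import *
go([.6811,.0823,.076],.80); print(ctrl.get_obs()["torque"],ctrl.get_obs()["q"][5])
```

```text
shift [ 0.0004 -0.0011  0.0002] rotvec [ 0.0027  0.0018 -1.7453] heading -0.9453
[-0.97825817  0.65775439 -0.05106756] 2.465313290773154
```

jog_arm(
  plan="0,0,0,0,0,0.05,0\n0,0,0,0,0,0.1,0\n0,0,0,0,0,0.1,0",
)

```text
time_s: 20.3
eef_pos: [0.6799, 0.0819, 0.0762]
eef_rot: [0.002, 0.867, -0.499, -0.0]
wrist_force: [-4.1, -5.9, 0.8]
opening: 0.066
grasp_force: 59.5
```

Run:
```python
from h import *
go([.6811,.0823,.076],.80); print(ctrl.get_obs()["torque"],ctrl.get_obs()["q"][5])
```

```text
shift [ 0.0002 -0.0013  0.0002] rotvec [ 0.0031  0.0019 -1.8449] heading -1.0449
[-1.03836106  0.78474273  0.17493416] 2.5649648904638207
```

jog_arm(
  plan="0,0,0,0,0,0.04,0\n0,0,0,0,0,0.08,0\n0,0,0,0,0,0.08,0",
)

```text
time_s: 20.68
eef_pos: [0.6801, 0.082, 0.0762]
eef_rot: [0.002, 0.847, -0.532, 0.0]
wrist_force: [-3.6, -5.2, -0.4]
opening: 0.071
grasp_force: 67.0
```

Run:
```python
from h import *
go([.6811,.0823,.076],.80); print(ctrl.get_obs()["torque"],ctrl.get_obs()["q"][5])
```

```text
shift [ 0.0002 -0.001   0.0002] rotvec [ 3.7000e-03  1.1000e-03 -1.9223e+00] heading -1.1223
[-0.96309391  0.61259737  1.21249858] 2.64310496167002
```

jog_arm(
  plan="0,0,0,0,0,0.04,0\n0,0,0,0,0,0.08,0\n0,0,0,0,0,0.08,0",
)

```text
time_s: 21.05
eef_pos: [0.68, 0.0821, 0.0763]
eef_rot: [0.002, 0.825, -0.565, 0.0]
wrist_force: [-3.7, -5.5, 0.3]
opening: 0.069
grasp_force: 93.7
```

Run:
```python
from h import *
go([.6811,.0823,.076],.80); print(ctrl.get_obs()["torque"],ctrl.get_obs()["q"][5])
```

```text
shift [ 0.0002 -0.0011  0.0003] rotvec [ 4.3000e-03  1.0000e-03 -2.0005e+00] heading -1.2005
[-1.01915772  0.6794161   2.00753663] 2.721838629168143
```

Units first: shifts go in units of 5 mm. So -0.14 m is -28, -0.09 m is -18.

jog_arm(
  plan="0,0,0,0,0,0,0.3\n0,0,0,0,0,0,0.3\n0,0,0,0,0,0,0.3\n0,0,0,0,0,0,0.3\n0,0,-8,0,0,0,0.3\n0,0,-18,0,0,0,0.3\n0,0,-28,0,0,0,0.3\n0,0,-28,0,0,-0.18,0.3\n0,0,-28,0,0,-0.36,0.3",
)

```text
time_s: 22.18
eef_pos: [0.6811, 0.0837, 0.2173]
eef_rot: [-0.0, 0.913, -0.409, 0.001]
wrist_force: [-0.7, -0.4, 0.5]
opening: 0.303
grasp_force: 0.0
```

Run:
```python
from h import *
go([.594,-.003,.224],.058)
```

```text
shift [ 0.0067  0.1227 -0.0069] rotvec [-0.0009 -0.0021 -0.8998] heading -0.8418
```

jog_arm(
  plan="0.4,6,0,0,0,-0.18,0.3\n0.8,12,0,0,0,-0.36,0.3\n1.2,20,0,0,0,-0.54,0.3\n1.4,24.6,-1.4,0,0,-0.72,0.3\n1.4,24.6,-1.4,0,0,-0.9,0.3\n1.4,24.6,-1.4,0,0,-0.9,0.3\n1.4,24.6,-1.4,0,0,-0.9,0.3",
)

```text
time_s: 23.05
eef_pos: [0.5931, -0.0028, 0.2229]
eef_rot: [-0.0, 1.0, 0.024, -0.0]
wrist_force: [-0.6, 1.2, -0.1]
opening: 0.301
grasp_force: 0.0
```

Run:
```python
from h import *
cam=P("wrist"); im=ctrl.camera("wrist"); np.savez("w_e.npz",V=cam[0],k=cam[1:])
cv2.imwrite("pics/w_e.png",cv2.resize(cv2.convertScaleAbs(im[0:240,130:390],alpha=1.4),None,fx=2.4,fy=2.4,interpolation=cv2.INTER_CUBIC))
```

```text
(no output)
```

View pics/w_e.png

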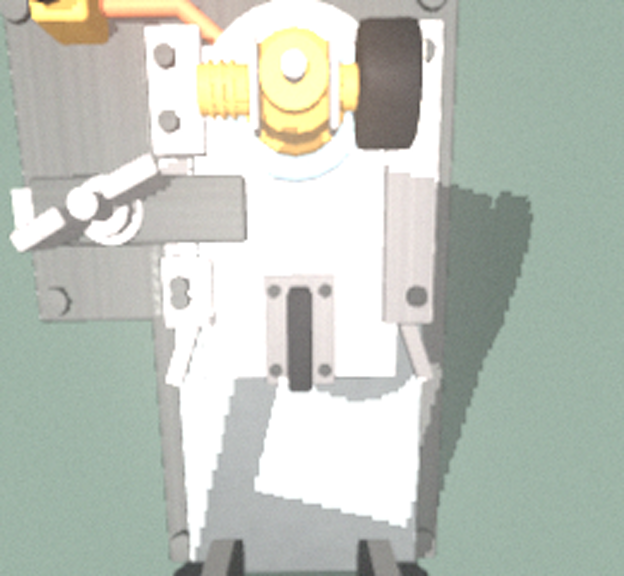

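Run:
```python
from h import *
d=np.load("w_e.npz"); cam=(d["V"],*d["k"])
C=lambda p:np.array(p)/2.4+[130-.3,-.3]
w=ray(C([[22,238],[149,167.5]]),.0958,cam); h=np.arctan2(*(w[1]-w[0])[::-1]); print(w.mean(0),h,"nut",1.1+.058-h)
w=ray(C([[237,379],[395,378],[299,383],[299,277]]),.044,cam); print(frame(0,0,-.058,w-[.6662,.0016]))
```

```text
[0.68075628 0.08242764] -1.0601654317812912 nut 2.2181654317812916
[[-0.05600036  0.03058929]
 [-0.05633741 -0.04433545]
 [-0.05823639  0.00120592]
 [-0.00948057  0.00065106]]
```

The nut reads about 2.2 (its stop), the keeper hasn't moved and is home, and the arm is clear, so I'm handing in.

```bash
python3 -c "
from bench import ctrl
print(ctrl.hand_in())"
```

```text
the job is handed in; nothing more can be done
None
```

The keeper is home round the valve neck (it stopped solidly under a 20 N push), the wing nut is tightened to its stop (camera reads about 2.2 rad), and the job was handed in at about 23 s with the arm clear; no verdict was shown.

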